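Test the grinder's emergency stop and re-arm it

ROBOT

A 6-joint arm with a two-finger parallel gripper is mounted at the origin on the work surface; the furniture and walls round the work are solid. World frame = base frame: x ahead of the robot, y to its left, z up, the work surface at z = 0. Lengths are in m, angles in degrees, forces in N, time in s.
With the tool pointing down it reaches from about 0.4 to 0.825 m from the base axis. Payload 7 kg.
Tool frame: the origin (TCP) lies at the very end of the fingers, on their centre line; the grasp point (between the pads) lies 19 mm behind it; x points along the fingers, y is the direction in which the jaws open and shut, and the axes are right-handed (so a half turn about x gives the same grasp; the last joint's range is limited). The gripper opens to 88 mm and grips with 3 to 60 N. Pads are 19 mm wide; open, the fingers measure 130 mm over their backs; the gripper's body (78 mm by 193 mm) begins 47 mm behind the grasp point.
Start: joints at [-53.68, 20.546, 0.682, 0, -70.136, -16.507], TCP at [0.229, -0.635, 0.227] pointing down, gripper open.
Joint ranges: [-176.03, 176.03], [-82.01, 121.73], [-58.28, 71.71], [-173.87, 95.51], [-174.79, -0.11], [-173.66, 173.66]. Speed limits (degrees/s): [136.94, 136.94, 172.46, 180, 180, 180].

INTERFACE

Orientations are given as [roll, pitch, yaw] about the fixed x, y, z axes, in that order (R = Rz(yaw) Ry(pitch) Rx(roll)).
In Python, from plant import * gives the robot as it stands. The module is installed in compiled form; this text tells all that it offers.
- The arm moves only by the shell command python3 -m creep 'ROWS' [FORCE]. ROWS is a JSON object of lists of equal length, an entry for each row: "jaw": the closure, from -1 (fully open) to 1 (shut); "translation": the shift along the tool's x, y, z in m, a list of three; "roll": the turn about the tool's x in rad. A call has exactly 10 rows; each row shifts and turns the commanded pose from where the row before left it, along the tool's axes as they then stand; what a row does not reach is not made up. A row lasts 1/10 s, in which the tool goes at most 50 mm and 8.59 degrees, less where a joint would pass 70% of its speed; a pose out of reach is approached as far as the arm can. A call with a gripper value outside its range is refused whole. The fingers move at their own pace and stop on an object; FORCE is the grip in N (left out, the last holds). Time passes only in rows, so rows that do not move let the fingers close, or fill a call up. It gives the time, the measured TCP pose, the force and the opening at its end, in the units of the state.
- get_state(): the state, without advancing time (a new reading comes with each control period).
- capture(name): name is "scene" or "top"; returns a dict with "image" (384x512x3 uint8, red, green, blue), "fovy" (degrees; the focal length in pixels is half the picture's height over the tangent of half this angle, whatever the lens; pixels are square), "cx", "cy" (the principal point, pixels), "pose" (4x4, takes a point from camera to world coordinates). Camera axes: x right, y up, looking along -z (the intrinsics and any distortion apply to the point x, -y, -z); pixel columns grow to the right and rows downward; lengths in m; the calibration is good to about 2 mm. A picture is of the moment at which its call begins. There is no depth.
- close_job(): hands the job in, once; it reports no verdict.
The state is a dict: "time_s": time; "joints": joint angles; "qd": joint speeds; "joint_torque": joint torques, N m; "tcp_pos": TCP position; "eef_rot": TCP orientation; "contact_force": force on the tool from outside, world axes, zero at the start; "moment": the same for the moment, N m; "gripper_width": finger opening in m.
Only numpy, scipy, OpenCV 4.12 (cv2) and the standard library are available. Lean on these libraries where they do the work, as an engineer would, in place of code of your own. Each camera call takes 0.05 s, during which the arm holds its last target.

TASK

Do the morning test of the bench grinder's emergency stop at its grey control box: push the red mushroom button straight down until it latches and take the fingers off it, so that it is seen to stay in by itself; then twist it clockwise, by pushing one of its lugs sideways with a fingertip, until it springs out again. Finally press the blue reset button right down and let it come back up. Do not press the green start button, do not take the mushroom between the fingers, and leave the loose things lying where they are.

Things in the scene. Friction and masses are not known exactly. Their poses are not given: they have to be found in the camera images.
- stop_base (a point): point on the flat lid of the grey control box (lid 124 x 264 mm, 65 mm above the bench, screwed down), on the upright axis of the red mushroom stop button, in the middle of a yellow disc 92 mm across and 1.5 mm thick. Its axes are those of the box: z up, y along the box's long side towards the mushroom's end, x across the box, away from the robot. The two push buttons stand on the line through this point along -y, 106 and 160 mm away. The box turns up to 0.4 rad either way
- stop_top (a point): centre of the domed top of the red plastic mushroom head; goes down with it. When out the top is 40 mm above the lid. The round head is 47 mm across and has three lugs, 120 degrees apart, each 14 mm wide, 14 mm high, with a rounded end 38 mm from the axis; the undersides of head and lugs are 16 mm above the lid when out, about 9 mm when latched. Small white arrows on the dome show the clockwise release
- stop_lug (a point): outer end of the lug that points along -x of the box (towards the robot) when the head is at rest, at half the lug's height (23 mm above the lid when out, about 16 mm when latched); it moves and turns with the head. Clockwise takes it first towards the box's +y
- stop_press (a joint): how far the mushroom is pushed in, m: 0 out, mechanical end 0.009. A spring pushes it out: pressing takes about 4 N at first, 8 to 9 N at 0.004 where the latch resists, 9 to 10 N at the end (more when done fast); do not stop at less force than that; pushed past about 0.0075 it latches and then stays at about 0.007 when let go
- stop_turn (a joint): twist of the mushroom head, rad, growing clockwise as seen from above: 0 at rest, mechanical end 0.80. Turned past about 0.45 the latch lets go and the head springs out. A weak spring turns it back to 0 when let go; a push of about 2 to 4 N on a lug turns it
- reset_top (a point): centre of the flat top of the blue reset push button, 27 mm across, 14 mm above the lid; one of two places on the lid, the green one has the other (54 mm apart)
- reset_press (a joint): how far the blue button is pushed in, m: 0 out, end 0.006; it springs back. Takes 2 to 5 N
- start_top (a point): centre of the flat top of the green start push button, the same size as the blue one; not to be pressed
- start_press (a joint): how far the green button is pushed in, m: 0 out, end 0.006
- piston: loose aluminium engine piston, 55 mm across and 54 mm high, stands left of the control box; origin under its middle
- spanner: loose steel combination spanner, 28 x 176 x 7 mm, lies on the bench between the robot and the control box; origin under its middle
- spark_plug: loose spark plug, 77 mm long, 23 mm thick, lies left of the control box; origin under its middle
- bolt_tin: loose open tin of bolts, 77 mm across, 37 mm high, at the right behind the control box; origin under its middle
- drink_can: loose black drink can, 66 mm across, 115 mm high, at the right back; origin under its middle
- spray_blue: loose blue spray can, 74 mm across, 141 mm high, at the left; origin under its middle

How it is judged:
By the outcome, as a careful person would: the job done as asked, in the order asked, and still so for the second after the job is handed in, with the robot touching nothing.
It also fails if it takes over 61 s, if anything falls off the work surface, if the arm or the gripper's body presses on something with over 40 N, if the wrist force passes 120 N, or if a joint passes its speed limit or range.

## Working session

There is one attempt and no reset: what is moved stays moved. The work goes in short steps, Python scripts to look and compute and a shell command to move; the robot and the scene stay as the last step left them, time stands still between calls to the robot, and variables do not carry over. Pictures are saved under pics/ and viewed, and the job is handed in when it is done.

```bash
mkdir -p pics
python3 - <<'E'
from plant import *
import cv2,json
s=get_state();print(s)
for n in("scene","top"):
    c=capture(n);cv2.imwrite(f"pics/{n}0.png",c["image"][:,:,::-1])
    print(n,{k:v for k,v in c.items() if k!="image"})
E
```

```text
{'time_s': 0.0, 'joints': array([-5.36800711e+01,  2.05913324e+01,  6.33095679e-01, -1.94159166e-02,
       -7.01360859e+01, -1.65071178e+01]), 'qd': array([-0.06160573, -0.03472827, -0.11131121, -0.0774692 , -0.06289586,
        0.02346179]), 'joint_torque': array([-1.57304956e-03, -5.82706189e+01,  2.93056744e+01,  6.99699908e+00,
        6.69073634e-03, -1.86061334e-04]), 'tcp_pos': array([ 0.22859287, -0.63458725,  0.22562092]), 'eef_rot': array([ 95.55677953,  89.90392703, 115.36297832]), 'contact_force': array([-0.50176645, -0.01257549,  0.20722996]), 'moment': array([ 0.00451163, -0.03616562, -0.01728895]), 'gripper_width': 0.08770258519609332}
scene {'fovy': 44.309826959948005, 'cx': 257.28468682082587, 'cy': 190.92793936919685, 'pose': array([[-0.36184449,  0.65793038, -0.6604515 , -0.31022711],
       [-0.93221198, -0.2500246 ,  0.26166492,  0.40416971],
       [ 0.00702818,  0.71036281,  0.7038006 ,  0.99192902],
       [ 0.        ,  0.        ,  0.        ,  1.        ]])}
top {'fovy': 42.23975181848867, 'cx': 252.46057646017343, 'cy': 195.60367894413687, 'pose': array([[-0.01819662,  0.98227364, -0.18656737,  0.26490918],
       [-0.99980132, -0.01939487, -0.00459923,  0.07271428],
       [-0.00813615,  0.18644662,  0.9824314 ,  1.67128723],
       [ 0.        ,  0.        ,  0.        ,  1.        ]])}
```

View pics/scene0.png

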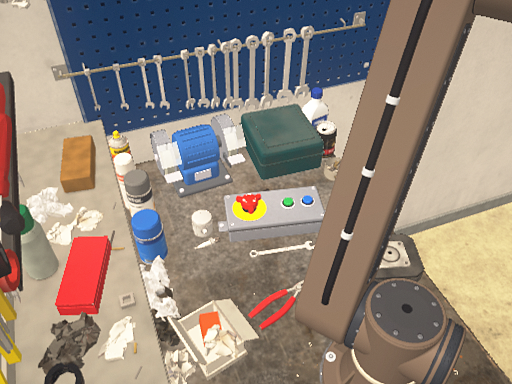

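View pics/top0.png

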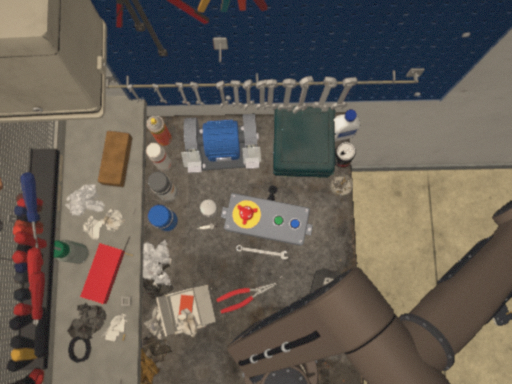

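The box is in view in both pictures: mushroom at about (247,213) in top, green (279,220), blue (295,224). I'll enlarge both.

Run:
```python
import cv2
a=cv2.imread("pics/top0.png")[185:255,215:320];b=cv2.imread("pics/scene0.png")[175:250,215:335]
cv2.imwrite("pics/topz.png",cv2.resize(a,None,fx=7,fy=7,interpolation=cv2.INTER_CUBIC))
cv2.imwrite("pics/scz.png",cv2.resize(b,None,fx=6,fy=6,interpolation=cv2.INTER_CUBIC))
```

```text
(no output)
```

View pics/topz.png

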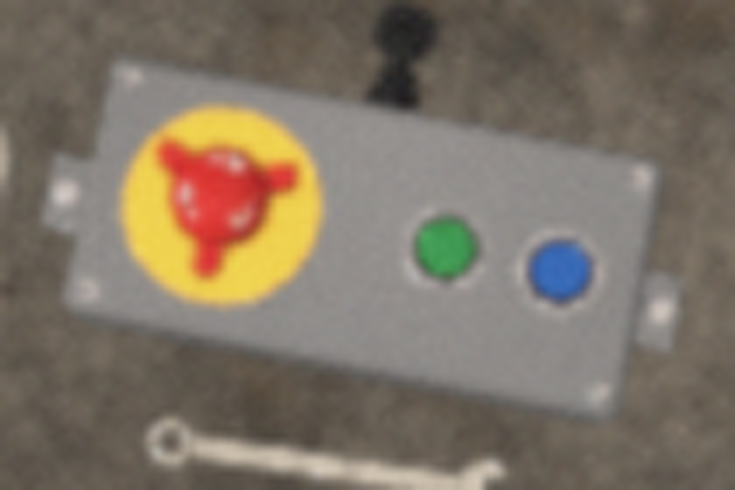

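View pics/scz.png

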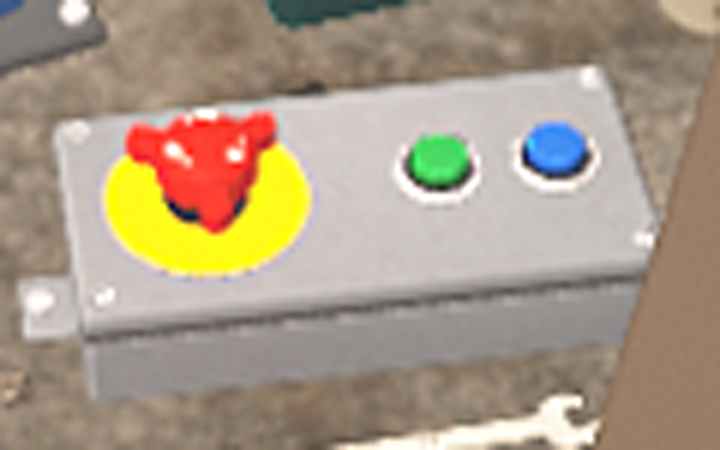

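Top zoom: the yellow disc's centre is at about (222,205) in the zoom, and one lug points at the robot. The blue button is the far (right) one, green the nearer. Now to compute positions by colour.

```bash
cat > h.py <<'E'
from plant import *
import cv2,numpy as np
def ray(c,u,v):
    H=c["image"].shape[0];f=H/2/np.tan(np.radians(c["fovy"]/2))
    P=c["pose"];d=P[:3,:3]@np.array([(u-c["cx"])/f,-(v-c["cy"])/f,-1]);return P[:3,3],d
def onz(c,uv,z):
    o,d=ray(c,*uv);return (o+d*(z-o[2])/d[2])[:2]
def blobs(c,roi):
    x0,y0,x1,y1=roi;im=cv2.resize(c["image"][y0:y1,x0:x1],None,fx=4,fy=4,interpolation=cv2.INTER_CUBIC)
    h=cv2.cvtColor(im,cv2.COLOR_RGB2HSV)
    R={"yellow":((20,120,120),(35,255,255)),"green":((45,100,60),(80,255,255)),"blue":((100,120,80),(125,255,255))}
    out={}
    for k,(a,b) in R.items():
        m=cv2.inRange(h,a,b);cs,_=cv2.findContours(m,0,1);q=max(cs,key=cv2.contourArea)
        if k=="yellow": q=cv2.convexHull(q)
        e=cv2.fitEllipse(q);out[k]=((e[0][0]+.5)/4-.5+x0,(e[0][1]+.5)/4-.5+y0,e[1][0]/4,e[1][1]/4)
    return out
ROI={"top":(215,185,320,255),"scene":(215,175,335,250)}
E
python3 - <<'E'
from h import *
for n in("top","scene"):
    c=capture(n);b=blobs(c,ROI[n]);W={}
    for k,z in(("yellow",.0665),("green",.079),("blue",.079)):
        W[k]=onz(c,b[k][:2],z);print(n,k,np.round(b[k],1),W[k].round(4))
    y=W["yellow"];g=W["green"];bl=W["blue"]
    print(np.linalg.norm(g-y),np.linalg.norm(bl-y),[np.degrees(np.arctan2((y-q)[1],(y-q)[0]))-90 for q in(g,bl)], onz(c,b["yellow"][:2],0), )
E
```

```text
top yellow [246.2 213.9  27.7  28.1] [0.5092 0.1017]
top green [278.2 220.    7.4   7.4] [ 0.4855 -0.0014]
top blue [294.5 223.3   7.4   7.7] [ 0.4739 -0.0538]
0.10583509416238214 0.15949998868888107 [np.float64(-12.93869945567883), np.float64(-12.801864007105848)] [0.51935504 0.10293348]
scene yellow [249.  207.7  25.   33.9] [0.5062 0.1042]
scene green [287.6 201.5   8.4   9.8] [0.4799 0.0029]
scene blue [307.1 199.5   8.4   9.6] [ 0.4681 -0.0494]
0.10458668665123226 0.15820179995273442 [np.float64(-14.54589570092358), np.float64(-13.932739771813601)] [0.56482094 0.08262129]
```

```bash
cat >> h.py <<'E'
from scipy.spatial.transform import Rotation as Ro
S=np.array([.508,.1027]);YA=np.radians(-13.)
bx=np.array([np.cos(YA),np.sin(YA)]);by=np.array([-np.sin(YA),np.cos(YA)])
def st():
    s=get_state();R=Ro.from_euler('xyz',s["eef_rot"],degrees=True).as_matrix();return s,R,s["tcp_pos"]
def togo(target):
    s,R,p=st();d=np.array(target)-p;print("t",s["time_s"],"p",p.round(4),"F",s["contact_force"].round(2),"w",round(s["gripper_width"],4));
    jy=R[:2,1];print("box xy of tcp",((p[:2]-S)@bx).round(4),((p[:2]-S)@by).round(4),"tool shift",(R.T@d).round(4),
     "roll to box y",round(float(np.degrees(np.arctan2(*(np.array([jy@bx,jy@by]))))),2))
E
python3 - <<'E'
from h import *
s,R,p=st();print(R.round(3));togo([*S,.15])
a=Ro.from_matrix(R)*Ro.from_rotvec([np.radians(10),0,0]);print("after roll +10 jaw",a.as_matrix()[:,1].round(3),"by",by,"body z",R[:,2])
E
```

```text
[[-0.    -0.339  0.941]
 [ 0.001  0.941  0.339]
 [-1.     0.001 -0.   ]]
t 0.2 p [ 0.2287 -0.6348  0.226 ] F [-0.16 -0.42 -0.27] w 0.0875
box xy of tcp -0.1063 -0.7814 tool shift [0.0765 0.5991 0.5127] roll to box y -32.81
after roll +10 jaw [-0.17   0.985  0.001] by [0.22495105 0.97437006] body z [ 9.40815196e-01  3.38919974e-01 -1.34515328e-04]
```

```bash
python3 -m creep '{"jaw":[1,1,1,1,1,1,1,1,1,1],"translation":[[0,0.03,0.025],[0,0.03,0.025],[0,0.03,0.026],[0,0.03,0.026],[0,0.03,0.026],[0,0.03,0.026],[0,0.03,0.026],[0,0.03,0.026],[0,0.03,0.026],[0,0.03,0.026]],"roll":[0,0,0,0,0,0,0,0,0,0]}' 20
python3 -m creep '{"jaw":[1,1,1,1,1,1,1,1,1,1],"translation":[[0,0.037,0.032],[0,0.037,0.032],[0,0.037,0.032],[0,0.037,0.032],[0,0.037,0.032],[0,0.037,0.032],[0,0.037,0.032],[0,0.037,0.032],[0,0,0],[0,0,0]],"roll":[0,0,0,0,0,0,0,0,0,0]}'
python3 -c "
from h import *
togo([*S,.13])"
```

```text
time_s: 1.2
tcp_pos: [0.37, -0.2638, 0.2267]
eef_rot: [-23.2, 90.0, -3.4]
contact_force: [1.3, -0.8, -0.4]
gripper_width: 0.0129
time_s: 2.2
tcp_pos: [0.5102, 0.1009, 0.2259]
eef_rot: [-173.4, 89.9, -153.5]
contact_force: [-0.2, -0.6, -0.3]
gripper_width: 0.0005
t 2.2 p [0.5102 0.1009 0.2259] F [-0.24 -0.56 -0.27] w 0.0005
box xy of tcp 0.0025 -0.0012 tool shift [ 0.0959  0.0024 -0.0013] roll to box y -32.93
```

```bash
python3 -m creep '{"jaw":[1,1,1,1,1,1,1,1,1,1],"translation":[[0,0.002,-0.001],[0,0,0],[0,0,0],[0,0,0],[0,0,0],[0.02,0,0],[0.03,0,0],[0.03,0,0],[0.015,0,0],[0,0,0]],"roll":[0.115,0.115,0.115,0.115,0.115,0,0,0,0,0]}'
python3 -c "
from h import *
togo([*S,.097])
for n in('scene','top'):
    x0,y0,x1,y1={'scene':(195,130,335,250),'top':(200,160,320,260)}[n]
    im=capture(n)['image'][y0:y1,x0:x1,::-1];cv2.imwrite('pics/a_'+n+'.png',cv2.resize(im,None,fx=5,fy=5,interpolation=cv2.INTER_CUBIC))
"
```

```text
time_s: 3.2
tcp_pos: [0.5069, 0.0996, 0.1296]
eef_rot: [-140.3, 89.8, -153.6]
contact_force: [-0.3, -1.0, 0.0]
gripper_width: 0.0002
t 3.2 p [0.5069 0.0996 0.1296] F [-0.32 -1.03  0.04] w 0.0002
box xy of tcp -0.0004 -0.0033 tool shift [0.0326 0.0034 0.0005] roll to box y 0.23
```

View pics/a_scene.png

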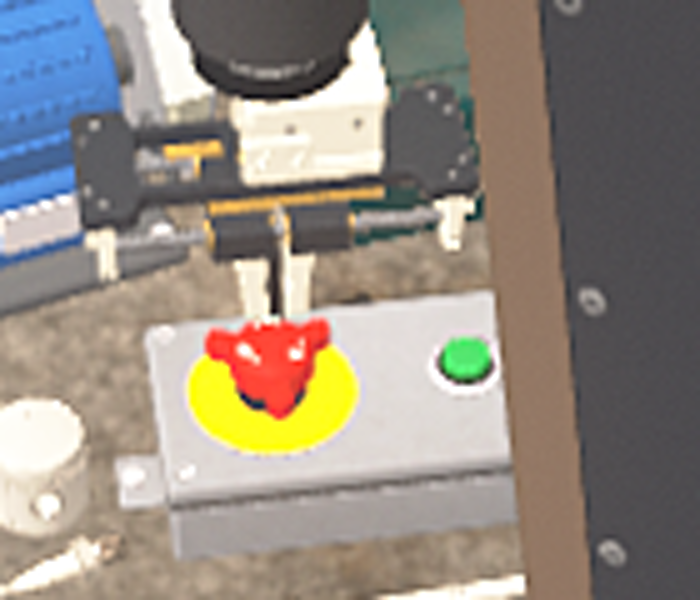

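View pics/a_top.png

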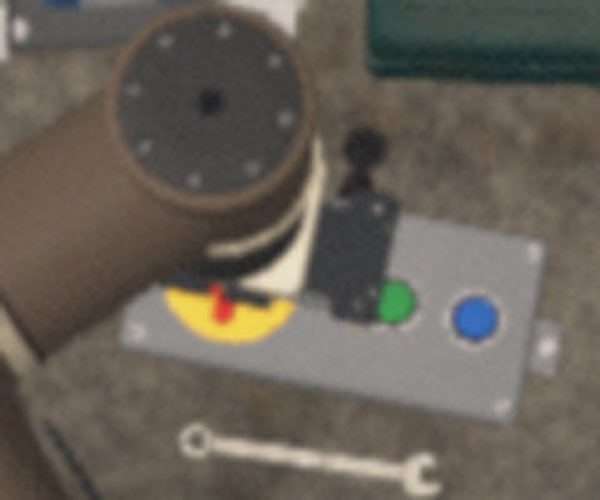

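Scene picture: the closed fingers are above the dome at about (275,318) in the zoom; the head is unpressed and the path is clear. Pressing next.

```bash
python3 -m creep '{"jaw":[1,1,1,1,1,1,1,1,1,1],"translation":[[0.01,0.003,0],[0.01,0,0],[0.003,0,0],[0.002,0,0],[0.002,0,0],[0.002,0,0],[0.002,0,0],[0.001,0,0],[0.001,0,0],[0,0,0]],"roll":[0,0,0,0,0,0,0,0,0,0]}'
python3 -c "
from h import *
togo([*S,.095])"
```

```text
time_s: 4.3
tcp_pos: [0.5096, 0.1044, 0.0993]
eef_rot: [23.6, 90.0, 10.5]
contact_force: [-2.5, 0.6, 6.8]
gripper_width: 0.0005
t 4.3 p [0.5096 0.1044 0.0993] F [-2.48  0.55  6.8 ] w 0.0005
box xy of tcp 0.0012 0.002 tool shift [ 0.0043 -0.002  -0.0012] roll to box y 0.11
```

```bash
python3 -m creep '{"jaw":[1,1,1,1,1,1,1,1,1,1],"translation":[[0.001,0,0],[0.001,0,0],[0.001,0,0],[0.001,0,0],[0.001,0,0],[0,0,0],[0,0,0],[0,0,0],[0,0,0],[0,0,0]],"roll":[0,0,0,0,0,0,0,0,0,0]}'
python3 -c "
from h import *
togo([*S,.095])"
```

```text
time_s: 5.3
tcp_pos: [0.5099, 0.1045, 0.0959]
eef_rot: [20.5, 89.9, 7.4]
contact_force: [-8.0, -0.4, 21.2]
gripper_width: 0.0001
t 5.3 p [0.5099 0.1045 0.0959] F [-8.04 -0.37 21.18] w 0.0001
box xy of tcp 0.0014 0.0021 tool shift [ 0.0009 -0.0021 -0.0014] roll to box y 0.08
```

Bottomed at z = 0.096 with 21 N, so it should have latched. Lifting off to check.

```bash
python3 -m creep '{"jaw":[1,1,1,1,1,1,1,1,1,1],"translation":[[-0.002,0,0],[-0.003,0,0],[-0.005,0,0],[-0.01,0,0],[-0.015,0,0],[-0.015,0,0],[0,0,-0.02],[0,0,-0.02],[0,0,0],[0,0,0]],"roll":[0,0,0,0,0,0,0,0,0,0]}'
python3 -c "
from h import *
togo([*(S-.038*bx-.035*by),.072])
print(R:=st()[1].round(3))
for n in('scene','top'):
    x0,y0,x1,y1={'scene':(195,130,335,250),'top':(200,160,320,260)}[n]
    im=capture(n)['image'][y0:y1,x0:x1,::-1];cv2.imwrite('pics/b_'+n+'.png',cv2.resize(im,None,fx=5,fy=5,interpolation=cv2.INTER_CUBIC))
"
```

```text
time_s: 6.3
tcp_pos: [0.4707, 0.1138, 0.1443]
eef_rot: [39.5, 89.9, 26.4]
contact_force: [0.2, 0.8, 0.7]
gripper_width: 0.0004
t 6.3 p [0.4707 0.1138 0.1443] F [0.21 0.81 0.74] w 0.0004
box xy of tcp -0.0388 0.0024 tool shift [ 0.0723 -0.0375  0.0008] roll to box y 0.08
[[ 0.001  0.226  0.974]
 [ 0.001  0.974 -0.226]
 [-1.     0.001  0.001]]
```

View pics/b_scene.png

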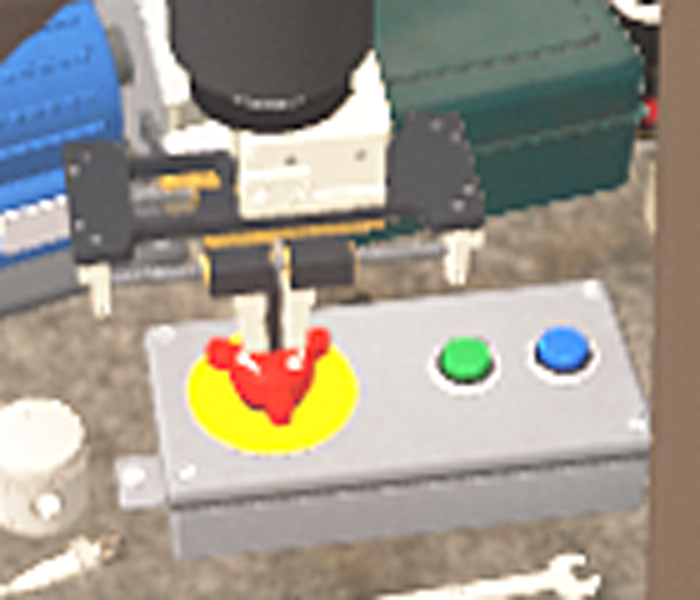

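View pics/b_top.png

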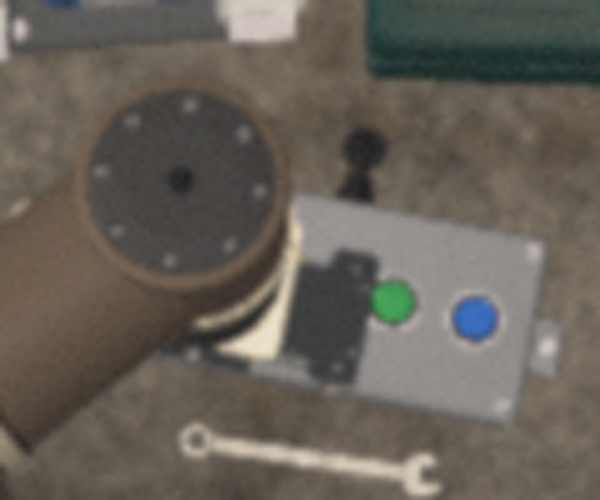

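The mushroom stays down by itself: the lug tip sits lower (280,420 in the zoom) than before (280,415), and so do the rear lugs. Next I put the fingertip beside the near lug, on its -y side.

```bash
python3 -m creep '{"jaw":[1,1,1,1,1,1,1,1,1,1],"translation":[[0,-0.02,0],[0,-0.018,0],[0.01,0,0],[0.015,0,0],[0.015,0,0],[0.015,0,0],[0.01,0,0],[0.007,0,0],[0,0,0],[0,0,0]],"roll":[0,0,0,0,0,0,0,0,0,0]}'
python3 -c "
from h import *
togo([*(S-.038*bx-.028*by),.072])
for n in('scene',):
    x0,y0,x1,y1={'scene':(195,130,335,250),'top':(200,160,320,260)}[n]
    im=capture(n)['image'][y0:y1,x0:x1,::-1];cv2.imwrite('pics/c_'+n+'.png',cv2.resize(im,None,fx=5,fy=5,interpolation=cv2.INTER_CUBIC))
"
```

```text
time_s: 7.4
tcp_pos: [0.4621, 0.0765, 0.0718]
eef_rot: [-8.0, 90.0, -21.2]
contact_force: [-0.1, -0.4, 0.6]
gripper_width: 0.0005
t 7.4 p [0.4621 0.0765 0.0718] F [-0.06 -0.43  0.56] w 0.0005
box xy of tcp -0.0389 -0.0359 tool shift [-0.0002  0.0079  0.0008] roll to box y 0.13
```

View pics/c_scene.png

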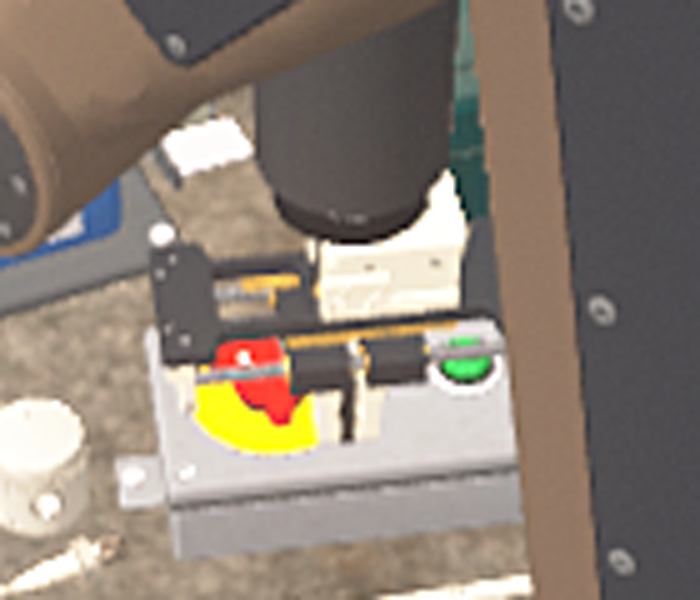

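The finger's left edge (315,420 in the zoom) is just right of the lug (285,410) at lug height, not touching. Pushing towards +y.

```bash
python3 -m creep '{"jaw":[1,1,1,1,1,1,1,1,1,1],"translation":[[0,0.003,0],[0,0.003,0],[0,0.002,0],[0,0.002,0],[0,0.002,0],[0,0.002,0],[0,0.002,0],[0,0.002,0],[0,0.002,0],[0,0,0]],"roll":[0,0,0,0,0,0,0,0,0,0]}'
cat > look.py <<'E'
from h import *
import sys
togo([*S,.1])
x0,y0,x1,y1=195,130,335,250
im=capture('scene')['image'][y0:y1,x0:x1,::-1];cv2.imwrite('pics/'+sys.argv[1]+'.png',cv2.resize(im,None,fx=5,fy=5,interpolation=cv2.INTER_CUBIC))
E
python3 look.py d
```

```text
time_s: 8.45
tcp_pos: [0.4663, 0.0962, 0.0715]
eef_rot: [-178.1, 90.0, 168.8]
contact_force: [-2.3, -0.9, 0.5]
gripper_width: 0.0005
t 8.45 p [0.4663 0.0962 0.0715] F [-2.32 -0.93  0.52] w 0.0005
box xy of tcp -0.0391 -0.0157 tool shift [-0.0285  0.0158  0.0391] roll to box y 0.13
```

View pics/d.png

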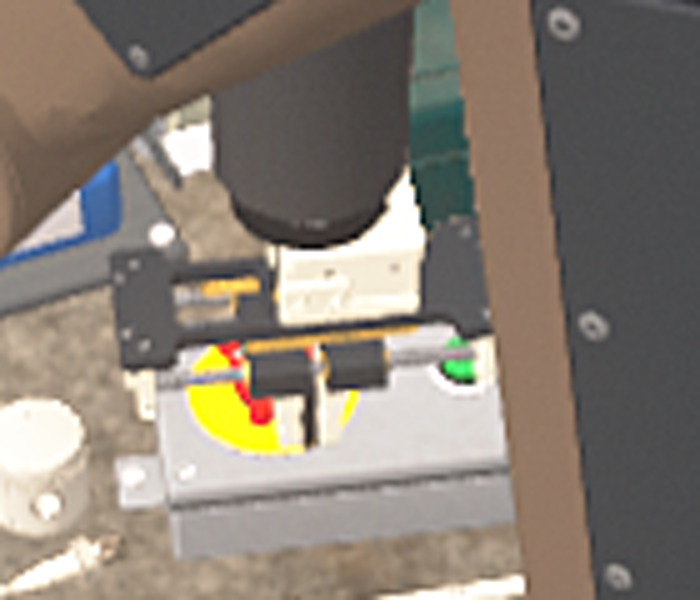

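The lug has turned to (260,410) with the finger against it, about 2.5 N. Continuing.

```bash
python3 -m creep '{"jaw":[1,1,1,1,1,1,1,1,1,1],"translation":[[0,0.001,0],[0,0.001,0],[0,0.001,0],[0,0.001,0],[0,0.001,0],[0,0.001,0],[0,0.001,0],[0,0.001,0],[0,0.001,0],[0,0,0]],"roll":[0,0,0,0,0,0,0,0,0,0]}'
python3 look.py e
```

```text
time_s: 9.5
tcp_pos: [0.4684, 0.1048, 0.0715]
eef_rot: [57.2, 90.0, 44.1]
contact_force: [0.1, -2.0, 0.8]
gripper_width: 0.0004
t 9.5 p [0.4684 0.1048 0.0715] F [ 0.06 -2.05  0.77] w 0.0004
box xy of tcp -0.039 -0.0068 tool shift [-0.0285  0.0069  0.039 ] roll to box y 0.13
```

View pics/e.png

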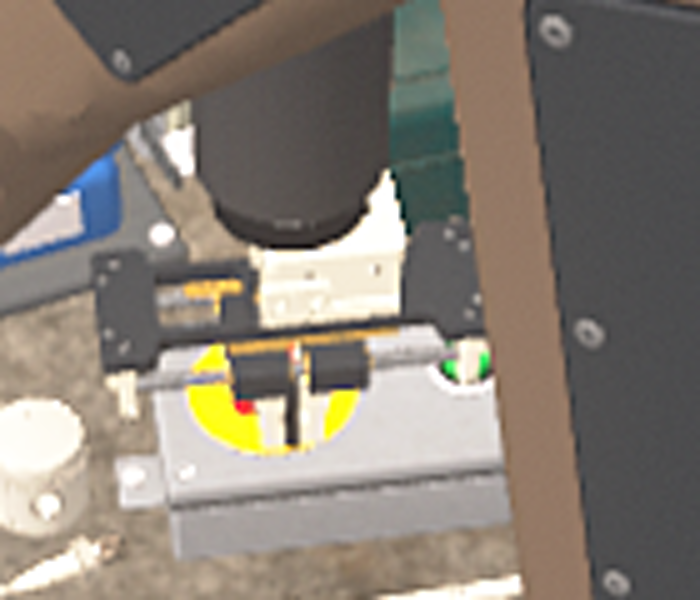

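```bash
python3 -m creep '{"jaw":[1,1,1,1,1,1,1,1,1,1],"translation":[[0,0.001,0],[0,0.001,0],[0,0.001,0],[0,0.001,0],[0,0,0],[0,0,0],[0,0,0],[0,0,0],[0,0,0],[0,0,0]],"roll":[0,0,0,0,0,0,0,0,0,0]}'
python3 look.py f
```

```text
time_s: 10.55
tcp_pos: [0.4693, 0.1086, 0.0716]
eef_rot: [115.7, 90.0, 102.5]
contact_force: [-1.2, -0.9, -0.2]
gripper_width: 0.0005
t 10.55 p [0.4693 0.1086 0.0716] F [-1.25 -0.91 -0.22] w 0.0005
box xy of tcp -0.039 -0.003 tool shift [-0.0284  0.0031  0.039 ] roll to box y 0.13
```

View pics/f.png

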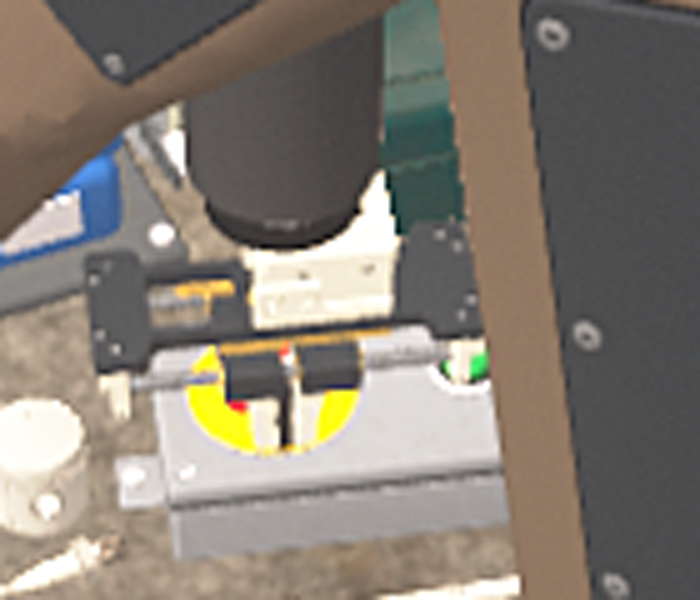

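```bash
python3 -m creep '{"jaw":[1,1,1,1,1,1,1,1,1,1],"translation":[[0,-0.003,0],[0,-0.005,0],[0,-0.008,0],[0,-0.01,0],[0,-0.008,0],[-0.02,0,0],[-0.04,0,0],[-0.04,0,0],[0,0,0],[0,0,0]],"roll":[0,0,0,0,0,0,0,0,0,0]}'
python3 look.py g
```

```text
time_s: 11.6
tcp_pos: [0.462, 0.0754, 0.1726]
eef_rot: [49.0, 89.8, 35.8]
contact_force: [0.2, -0.9, 0.4]
gripper_width: 0.0007
t 11.6 p [0.462  0.0754 0.1726] F [ 0.2  -0.92  0.42] w 0.0007
box xy of tcp -0.0386 -0.037 tool shift [0.0728 0.0369 0.0384] roll to box y 0.17
```

View pics/g.png

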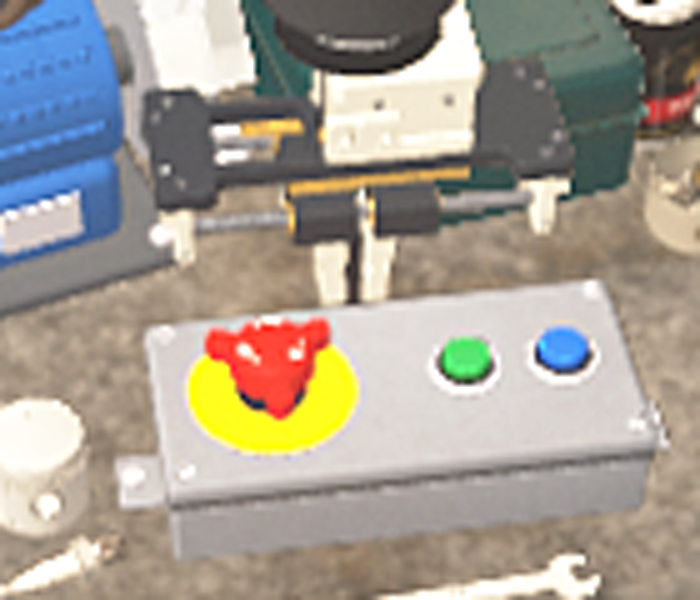

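The head is out again: dark gap under it, lug tip back at (280,415) as in the first picture. On to the blue button.

```bash
python3 -c "
from h import *
togo([*(S-.16*by),.1])"
python3 -m creep '{"jaw":[1,1,1,1,1,1,1,1,1,1],"translation":[[0,-0.02,0.008],[0,-0.02,0.008],[0,-0.02,0.008],[0,-0.02,0.008],[0,-0.02,0.006],[0,-0.02,0],[0,-0.003,0],[0,0,0],[0.03,0,0],[0.03,0,0]],"roll":[0,0,0,0,0,0,0,0,0,0]}'
python3 -c "
from h import *
togo([*(S-.16*by),.079])
x0,y0,x1,y1=215,130,335,250
for n in ('scene','top'):
  im=capture(n)['image'][y0:y1,x0:x1,::-1];cv2.imwrite('pics/h_'+n+'.png',cv2.resize(im,None,fx=5,fy=5,interpolation=cv2.INTER_CUBIC))"
```

```text
t 11.65 p [0.4613 0.0751 0.1715] F [-0.69 -0.06  0.1 ] w 0.0003
box xy of tcp -0.0393 -0.0374 tool shift [ 0.0714 -0.1225  0.0396] roll to box y 0.17
time_s: 12.65
tcp_pos: [0.4713, -0.0522, 0.1112]
eef_rot: [31.3, 89.9, 18.1]
contact_force: [0.5, 0.1, -0.8]
gripper_width: 0.0005
t 12.65 p [ 0.4713 -0.0522  0.1112] F [ 0.5   0.11 -0.8 ] w 0.0005
box xy of tcp -0.0009 -0.1592 tool shift [ 0.0322 -0.0008  0.0009] roll to box y 0.11
```

View pics/h_scene.png

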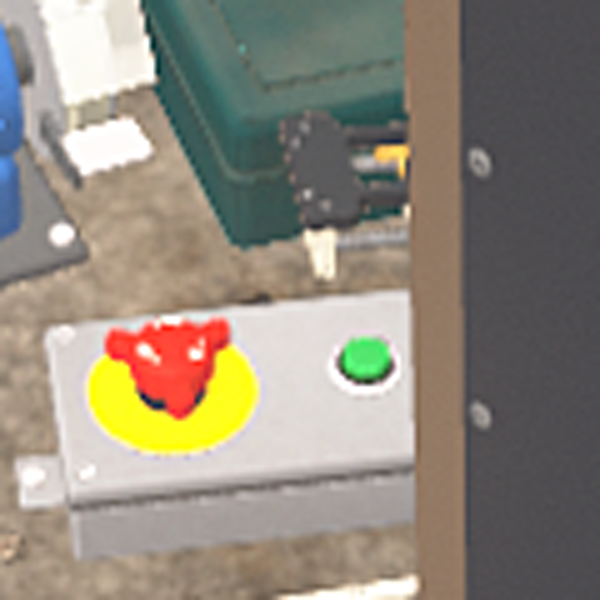

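View pics/h_top.png

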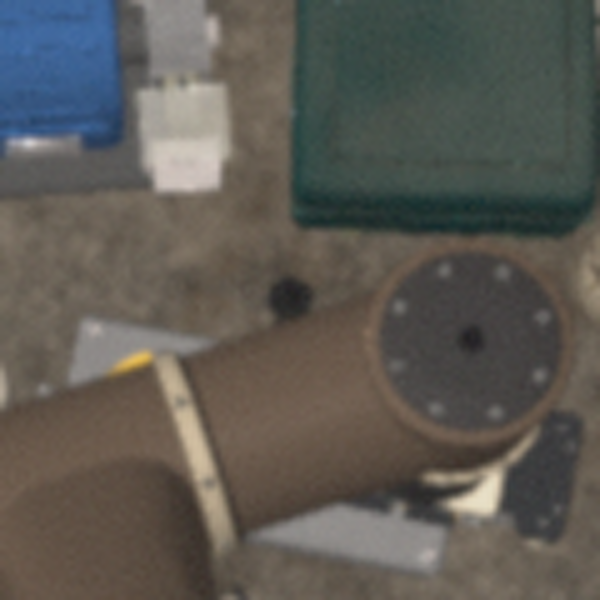

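Both views show the hand above the blue button's end, tin and case clear, and the head out. Pressing from measured z = 0.111.

```bash
python3 -m creep '{"jaw":[1,1,1,1,1,1,1,1,1,1],"translation":[[0.015,0,0],[0.01,0,0],[0.004,0,0],[0.002,0,0],[0.002,0,0],[0.002,0,0],[0.002,0,0],[0.001,0,0],[0.001,0,0],[0,0,0]],"roll":[0,0,0,0,0,0,0,0,0,0]}'
python3 -c "
from h import *
togo([*(S-.16*by),.073])"
```

```text
time_s: 13.75
tcp_pos: [0.4711, -0.0528, 0.073]
eef_rot: [23.0, 89.9, 9.9]
contact_force: [-1.5, 1.0, 6.5]
gripper_width: 0.0003
t 13.75 p [ 0.4711 -0.0528  0.073 ] F [-1.46  1.03  6.45] w 0.0003
box xy of tcp -0.001 -0.1598 tool shift [ 0.     -0.0002  0.001 ] roll to box y 0.12
```

```bash
python3 -m creep '{"jaw":[1,1,1,1,1,1,1,1,1,1],"translation":[[0.001,0,0],[0.001,0,0],[0,0,0],[0,0,0],[0,0,0],[0,0,0],[0,0,0],[0,0,0],[0,0,0],[0,0,0]],"roll":[0,0,0,0,0,0,0,0,0,0]}'
python3 -c "
from h import *
togo([*(S-.16*by),.073])"
```

```text
time_s: 14.75
tcp_pos: [0.4712, -0.0528, 0.0727]
eef_rot: [10.2, 89.9, -2.9]
contact_force: [-9.4, 3.9, 27.1]
gripper_width: 0.0005
t 14.75 p [ 0.4712 -0.0528  0.0727] F [-9.37  3.89 27.07] w 0.0005
box xy of tcp -0.0008 -0.1598 tool shift [-0.0003 -0.0002  0.0008] roll to box y 0.08
```

Hard stop reached (27 N at z = 0.0727). Lifting straight up and moving away to see everything.

```bash
python3 -m creep '{"jaw":[1,1,1,1,1,1,1,1,1,1],"translation":[[-0.002,0,0],[-0.004,0,0],[-0.01,0,0],[-0.03,0,0],[-0.04,0,0],[-0.04,0,0],[-0.02,0,0],[0,-0.03,0],[0,-0.03,0],[0,-0.03,0]],"roll":[0,0,0,0,0,0,0,0,0,0]}'
python3 -m creep '{"jaw":[1,1,1,1,1,1,1,1,1,1],"translation":[[0,-0.03,0],[0,-0.03,0],[0,-0.03,0],[0,-0.03,0],[0,-0.03,0],[0,-0.03,0],[0,-0.03,0],[0,0,0],[0,0,0],[0,0,0]],"roll":[0,0,0,0,0,0,0,0,0,0]}'
python3 - <<'E'
from h import *
togo([*S,.1])
R={'scene':(180,120,340,260),'top':(140,130,360,290)}
for n in R:
  x0,y0,x1,y1=R[n];c=capture(n);cv2.imwrite('pics/z_'+n+'.png',cv2.resize(c['image'][y0:y1,x0:x1,::-1],None,fx=3.6,fy=3.6,interpolation=cv2.INTER_CUBIC))
  try:
    for k,v in blobs(c,ROI[n]).items():print(n,k,np.round(v,1))
  except Exception as e:print(e)
E
```

```text
time_s: 15.75
tcp_pos: [0.4495, -0.1414, 0.217]
eef_rot: [139.6, 90.0, 126.5]
contact_force: [0.2, -0.4, -0.8]
gripper_width: 0.0004
time_s: 16.75
tcp_pos: [0.4023, -0.3446, 0.2165]
eef_rot: [149.8, 90.0, 136.6]
contact_force: [-0.4, 0.0, -0.1]
gripper_width: 0.0003
t 16.75 p [ 0.4023 -0.3446  0.2165] F [-0.39  0.02 -0.13] w 0.0003
box xy of tcp -0.0024 -0.4596 tool shift [0.1167 0.4596 0.0013] roll to box y 0.14
scene yellow [249.  207.8  24.9  33.8]
scene green [287.6 201.5   8.4   9.8]
scene blue [304.  199.5   3.4   7.6]
top yellow [246.2 213.9  27.7  28.1]
top green [278.2 220.    7.4   7.4]
top blue [294.5 223.2   7.4   7.7]
```

View pics/z_scene.png

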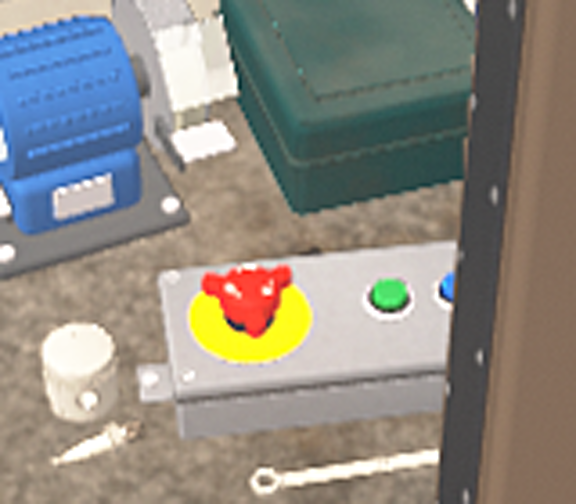

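View pics/z_top.png

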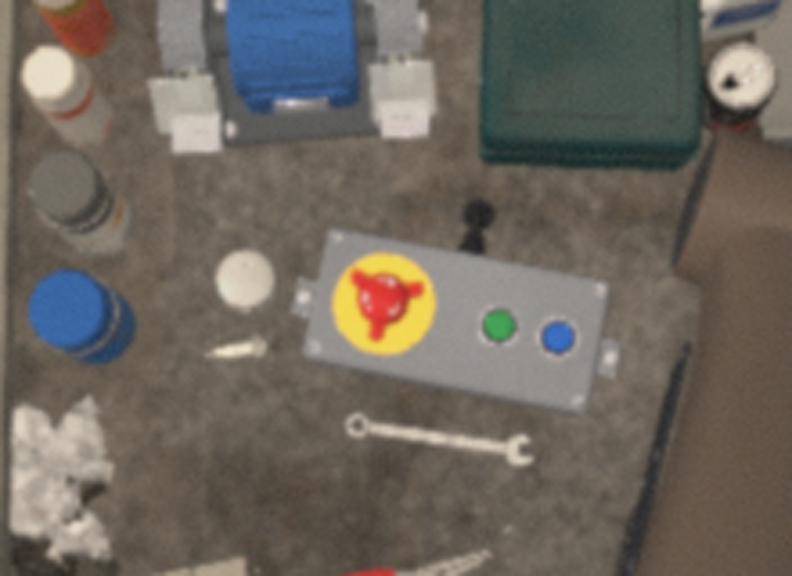

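The mushroom is out and turned back, both push buttons measure in the top view as at the start, and nothing loose has moved. The robot touches nothing. Handing in.

```bash
python3 -c "
from plant import *
print(close_job())"
```

```text
the job is handed in; nothing more can be done
None
```

The emergency-stop test is done in the order asked and handed in at about 17 s, well inside the 61 s limit.

- **Stop pressed:** I pushed the mushroom straight down with the closed fingers to its hard end, with the fingertips at z = 0.096 m and 21 N. I then lifted clear. The picture showed the head staying down by itself.
- **Stop released:** I pushed the near lug sideways towards the box's +y with the side of the closed fingers, at about 2 to 3 N. The next picture after backing off showed the head out and turned back to rest. The hand hid the moment it sprang out, so I saw only the result.
- **Reset pressed:** I pressed the blue button to its end, with the fingertips at z = 0.0727 m and 27 N, then let go. It measures the same in the top view as at the start.

**Last checks:** The wrist force read about zero, and the green button was never touched and measures as before in both views. The piston, spark plug, spanner and spray can lie where they were. The arm hid the bolt tin in the last pictures, but it was never near it. The drink can showed only in the top view, in its place.

**Disagreements:** The two cameras differed by 3 to 6 mm on positions, so I relied mainly on the top view, whose distances matched the given sizes. The arm half hid the blue button in the last scene picture, so only the top view confirms it.

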